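# Level the vanity balance against the dropper bottle

## Robot

A 7-joint arm with a two-finger parallel gripper is mounted at the origin on the work surface. World frame = base frame: x ahead of the robot, y to its left, z up, the work surface at z = 0. Lengths are in m, angles in rad, forces in N, time in s.
With the tool pointing down it reaches from about 0.4 to 0.85 m from the base axis. Payload 6.9 kg.
Tool frame: the origin (TCP) lies at the very end of the fingers, on their centre line; the grasp point (between the pads) lies 19 mm behind it; z points along the fingers, y is the line along which they close (so a half turn about z gives the same grasp; the last joint's range is limited). The gripper opens to 85 mm and grips with 20 to 120 N. Pads are 22 mm wide; open, the fingers measure 114 mm over their backs; the gripper's body (76 mm by 85 mm) begins 54 mm behind the grasp point. The pads swing forward as they close: fully open they stand 13 mm farther back than shut.
Start: joints at [-1.038, 0.507, -0.238, 1.5, 0.126, 1.149, -0.155], TCP at [0.259, 0.569, 0.231] pointing down, gripper open.
Joint ranges: [-3.08, 3.08], [-0.24, 2.05], [-1.43, 1.35], [0, 2.5], [-1.52, 4.66], [0.17, 1.96], [-2.89, 2.89]. Speed limits (rad/s): [2.39, 2.39, 3.14, 3.14, 3.14, 3.14, 3.14].

## Interface

Orientations are given as a unit quaternion [w, x, y, z].
In Python, from station import bot, optics gives the robot as it stands.
- The arm moves only by the tool jog_arm, never from a script. Its arguments are lists of equal length, an entry for each row: "dr": the turn, a rotation vector about the tool's x, y, z each as a share of 0.5 rad, from -1 to 1, a list of three; "slide": the shift along the tool's x, y, z each as a share of 0.2 m, from -1 to 1, a list of three; "claw": the closure, from 0 (fully open) to 1 (shut). A call has exactly 10 rows; each row is the pose to reach, as a shift and turn from the pose commanded when the call began, along the tool's axes at that moment; what a row does not reach only later rows make up. A row lasts 1/10 s, in which the tool goes at most 50 mm and 8.59 degrees, less where a joint would pass 70% of its speed; a pose out of reach is approached as far as the arm can. A call with a number of a shift or a turn outside -1 to 1 is refused whole. A call with a gripper value outside its range is refused whole. The fingers move at their own pace and stop on an object; "squeeze" is the grip in N (left out, the last holds). Time passes only in rows, so rows that repeat a pose let the fingers close, or fill a call up. It gives the time, the measured TCP pose, the force, the opening and the grip force at its end, in the units of the state.
- bot.sense(): the state, without advancing time (a new reading comes with each control period).
- optics.snapshot(name): name is "scene" or "top"; returns the picture (480x640x3 uint8, red, green, blue); there is no depth.
- optics.camera_info(name): a dict with "mtx" (3x3 intrinsics, pixels), "distortion" ([k1, k2, p1, p2, k3] as OpenCV has them; the pictures are not rectified), "world_from_camera" (4x4, takes a point from camera to world coordinates). Camera axes: x right, y down, z forward; pixel columns grow to the right and rows downward; lengths in m; the calibration is good to about 2 mm. A picture is of the moment at which its call begins. camera_info takes no time and is no camera call.
- bot.hand_in(): hands the job in; it is judged then, once.
Trained networks look in the newest picture that a camera, given by its name, has taken for a name from the list of things; names that differ only in an ending like _2 or _b are one class to them, and where a whole thing is asked for, a point or a joint stands for the part that bears it (a point fixed in the world has none). Each returns a list of dicts, best first, with "confidence" (0 to 1); they miss things now and then, are a little off and sometimes report something else, mostly with a low value. They report only what shows in the picture. A call takes as long as a camera call. They do not tell look-alikes from the thing itself.
- optics.look_for(query, camera): "xyz" ([x, y, z] in m, in the coordinates of the camera as it stood for that picture, good to about 4 mm: the middle of the surface that is visible of it).
The state is a dict: "time_s": time; "qpos": joint angles; "joint_vel": joint speeds; "effort": joint torques, N m; "position": TCP position; "orientation": TCP orientation; "wrist_force": force on the tool from outside, world axes, zero at the start; "ft_torque": the same for the moment, N m; "finger_gap": opening from 0.0 (shut) to 1.0 (fully open); "grip_force": force on a finger pad.
Only numpy, scipy, OpenCV 4.12 (cv2) and the standard library are available. Lean on these libraries where they do the work, as an engineer would, in place of code of your own. Each camera call takes 0.05 s, during which the arm holds its last target. There are 200 camera calls.

## Task

Weigh the dropper bottle on the balance: put a ring weight on the post of the empty pan, add the second on top of it if one is not enough, then slide the rider along its bar until the beam rests level. The post can stand off the pan's middle, so feel for it; set the weights down gently, seated flat, without forcing the delicate pan, and leave the other things on the vanity where they are.

Things in the scene. Friction and masses are not known exactly. Their poses are not given: they have to be found in the camera images.
- balance: Fixed two-pan balance, yawed up to 20 deg: white base 130 (x) by 200 (y) by 20 mm; origin under its middle, z up. The beam runs along its y axis; pivot 85 mm above the origin, pans 120 mm from it. The blue dropper bottle (unknown, 160 to 400 g; top 118 mm above its pan) is clipped in the +y pan; the weights pan is at -y.
- beam (a joint): Beam tilt, rad: 0 level, positive = bottle side down, stops at +0.16 (start) and -0.16. Sprung towards level and damped: short of the stops tilt is about 1 mrad per gram of imbalance; settles within 1 s once untouched. If still on the + stop after one weight, the second is needed; off the stop, the rider can level it.
- weights_pan: Steel pan at the beam's -y end, 84 (x) by 64 (y) mm; origin: middle of its upper face (101 mm high when level, 120 at the start), axes as the balance's; always stays level. An upright post, 10 mm thick, 42 mm tall, flat tip, stands at y = 0 and anywhere from x = -12 to +12 mm; that x is not measured.
- weights_pivot (a point): End pivot of the beam under the weights pan, 16 mm below the pan's face. A pan gives way under the hand by about 12 mm per N (from the + stop only once the excess weight of the bottle, up to 2.4 N, is overcome). Pressing on the weights pan or its post with more than 12 N damages it.
- weight_a: One of two equal 120 g bright metal ring weights standing on the vanity: flange 52 mm across, 6 mm high, above it a collar 24 mm across up to 27 mm high (grip here), a 14 mm hole right through. Origin: centre of the underside, z up. A second weight stands on the first's collar, post through both.
- weight_b: One of two equal 120 g bright metal ring weights standing on the vanity: flange 52 mm across, 6 mm high, above it a collar 24 mm across up to 27 mm high (grip here), a 14 mm hole right through. Origin: centre of the underside, z up. A second weight stands on the first's collar, post through both.
- rider_tab_top (a point): Middle of the top edge of the sliding rider's upright thumb tab: 22 (x) by 12 (y) mm, 46 mm tall above the rider's 26 mm block; axes as the beam's. The tare bar it runs on is part of the beam, parallel to it and 85 mm from it on the balance's -x side. The tab rises and sinks as the beam tilts.
- rider (a joint): Place of the 250 g rider on its bar, m: 0 beside the pivot, up to 0.088 towards the weights side (balance -y). Outward makes the weights side heavier, by about 2 g of bottle per mm. It drags with about 2 N and stays where it is left; a hand resting against it hinders the beam.
- cream_jar: A loose white ceramic cream jar, 44 across, 34 tall, without a hole (mm); origin at the centre of its underside. A bystander.
- kabuki_brush: A loose wooden-handled kabuki brush standing on its handle, about 40 across, 84 tall (mm); origin at the centre of its underside. A bystander.
- lipstick: A loose lipstick, 18 across, 70 tall (mm); origin at the centre of its underside. A bystander.
- compact: A loose flat round compact, 68 across, 16 tall (mm); origin at the centre of its underside. A bystander.
- small_bottle: A loose small blue glass bottle with a black cap, 30 across, 75 tall (mm); origin at the centre of its underside. A bystander.
There are look-alikes about, which are no part of the job. Leave any orange look-alike of the weight_b alone.

How it is judged:
On the way:
1. a first ring weight sits flat on the weights pan, over the post, let go ((((x of weight_a in the frame of weights_pan between -0.017 and 0.017 m and y of weight_a in the frame of weights_pan between -0.006 and 0.006 m and z of weight_a in the frame of weights_pan between -0.003 and 0.004 m and angle between weight_a's own z axis and vertical below 0.1 rad) and contact force between weight_a and the fingers below 0.1 N) or ((x of weight_b in the frame of weights_pan between -0.017 and 0.017 m and y of weight_b in the frame of weights_pan between -0.006 and 0.006 m and z of weight_b in the frame of weights_pan between -0.003 and 0.004 m and angle between weight_b's own z axis and vertical below 0.1 rad) and contact force between weight_b and the fingers below 0.1 N))), for 0.2 s.
At the end, for the whole second after the job is handed in: The beam is at rest within 0.02 rad of level; one ring weight sits flat on the weights pan (within 4 mm of its face) over the post; the other either stands flat on top of the first's collar with the post through it, or upright on the vanity (value of joint beam between -0.02 and 0.02 rad and velocity of joint beam between -0.03 and 0.03 rad/s and (((x of weight_a in the frame of weights_pan between -0.017 and 0.017 m and y of weight_a in the frame of weights_pan between -0.006 and 0.006 m and z of weight_a in the frame of weights_pan between -0.003 and 0.004 m and angle between weight_a's own z axis and vertical below 0.1 rad) and ((x of weight_b in the frame of weights_pan between -0.017 and 0.017 m and y of weight_b in the frame of weights_pan between -0.006 and 0.006 m and z of weight_b in the frame of weights_pan between 0.024 and 0.031 m and angle between weight_b's own z axis and vertical below 0.1 rad) or (height (world z) of weight_b below 0.006 m and angle between weight_b's own z axis and vertical below 0.1 rad))) or ((x of weight_b in the frame of weights_pan between -0.017 and 0.017 m and y of weight_b in the frame of weights_pan between -0.006 and 0.006 m and z of weight_b in the frame of weights_pan between -0.003 and 0.004 m and angle between weight_b's own z axis and vertical below 0.1 rad) and ((x of weight_a in the frame of weights_pan between -0.017 and 0.017 m and y of weight_a in the frame of weights_pan between -0.006 and 0.006 m and z of weight_a in the frame of weights_pan between 0.024 and 0.031 m and angle between weight_a's own z axis and vertical below 0.1 rad) or (height (world z) of weight_a below 0.006 m and angle between weight_a's own z axis and vertical below 0.1 rad)))) and linear speed of each of weight_a, weight_b below 0.02 m/s); the robot touches nothing.
It fails at once if the weights pan or its post is pressed with more than 12 N (contact force between weights_pan and anything else above 12 N).
It fails at once if a bystander (cream jar, brush, lipstick, compact, small bottle) is moved by more than 30 mm or tipped over (distance of any of cream_jar, kabuki_brush, lipstick, compact, small_bottle from where it was at the start of the episode above 0.03 m or angle between any of cream_jar, kabuki_brush, lipstick, compact, small_bottle's own z axis and vertical above 0.5 rad).
It also fails if it takes over 72 s, if anything falls off the work surface, if the arm or the gripper's body presses on something with over 40 N, if the wrist force passes 120 N, or if a joint passes its speed limit or range.

## Working session

There is one attempt and no reset: what is moved stays moved. The work goes in short steps, Python scripts to look and compute and a tool call to move; the robot and the scene stay as the last step left them, time stands still between calls to the robot, and variables do not carry over. Pictures are saved under pics/ and viewed, at most 10 in all, crops included, and the job is handed in when it is done.

Besides the shell and the picture viewer there is one more tool, called after "Emit:" in YAML: its name, and indented under it one key for each argument. jog_arm: Moves the arm, as the interface text tells. Its arguments: {"type":"object","properties":{"dr":{"type":"array","items":{"type":"array","items":{"type":"number"}}},"slide":{"type":"array","items":{"type":"array","items":{"type":"number"}}},"claw":{"type":"array","items":{"type":"number"}},"squeeze":{"type":"number"}},"required":["dr","slide","claw"]}

```bash
ls; mkdir -p pics
python3 - <<'E'
from station import bot, optics
import cv2, numpy as np
s=bot.sense(); print({k:np.round(v,3) for k,v in s.items()})
for c in ("scene","top"):
    im=optics.snapshot(c); cv2.imwrite(f"pics/{c}0.png",im[:,:,::-1])
    i=optics.camera_info(c); T=np.array(i["world_from_camera"]); print(c,np.round(T,3).tolist(),i["mtx"],i["distortion"])
    for n in ["balance","weights_pan","weight_a","rider_tab_top","rider","cream_jar","kabuki_brush","lipstick","compact","small_bottle"]:
        r=optics.look_for(n,c)
        print(n,[(np.round((T@np.r_[d["xyz"],1])[:3],3).tolist(),round(d["confidence"],2)) for d in r])
E
```

```text
pics
{'time_s': np.float64(0.0), 'qpos': array([-1.037,  0.508, -0.238,  1.501,  0.126,  1.149, -0.155]), 'joint_vel': array([-0.001,  0.   ,  0.001, -0.001,  0.   , -0.   ,  0.001]), 'effort': array([ 1.0000e-03, -6.2059e+01, -2.1870e+00, -2.4966e+01,  1.3000e-02,
        1.2000e-02,  0.0000e+00]), 'position': array([0.259, 0.568, 0.23 ]), 'orientation': array([-0.   ,  0.212,  0.977, -0.001]), 'wrist_force': array([-0.28 ,  0.335, -0.404]), 'ft_torque': array([ 0.007, -0.026, -0.032]), 'grip_force': np.float64(0.0), 'finger_gap': np.float64(1.0)}
scene [[-0.393, 0.523, -0.757, 1.395], [0.92, 0.228, -0.32, 0.331], [0.005, -0.821, -0.57, 0.72], [0.0, 0.0, 0.0, 1.0]] [[528.59613245   0.         316.08645671]
 [  0.         528.59613245 243.13069504]
 [  0.           0.           1.        ]] [-0.09843908  0.          0.          0.          0.        ]
balance [([0.566, 0.049, 0.085], 0.55)]
weights_pan [([0.521, -0.077, 0.12], 0.86)]
weight_a [([0.444, -0.386, 0.004], 0.81), ([0.346, -0.317, 0.002], 0.71), ([0.548, -0.295, 0.007], 0.67), ([0.448, -0.28, 0.004], 0.56), ([0.794, -0.175
[... 440 characters left out ...]
57134333   0.         313.58087622]
 [  0.         470.57134333 241.68426239]
 [  0.           0.           1.        ]] [0.03911465 0.         0.         0.         0.        ]
balance [([0.54, 0.036, 0.084], 0.78)]
weights_pan [([0.509, -0.076, 0.12], 0.77)]
weight_a [([0.336, -0.322, 0.006], 0.72), ([0.546, -0.291, 0.003], 0.68), ([0.437, -0.288, 0.003], 0.66), ([0.436, -0.386, -0.002], 0.64)]
rider_tab_top [([0.461, 0.055, 0.117], 0.72)]
rider [([0.461, 0.058, 0.114], 0.58)]
cream_jar [([0.431, -0.197, 0.03], 0.69), ([0.511, -0.075, 0.121], 0.52)]
kabuki_brush [([0.643, -0.286, 0.076], 0.73)]
lipstick [([0.387, 0.235, 0.06], 0.44)]
compact []
small_bottle [([0.782, -0.171, 0.051], 0.62)]
```

View pics/scene0.png

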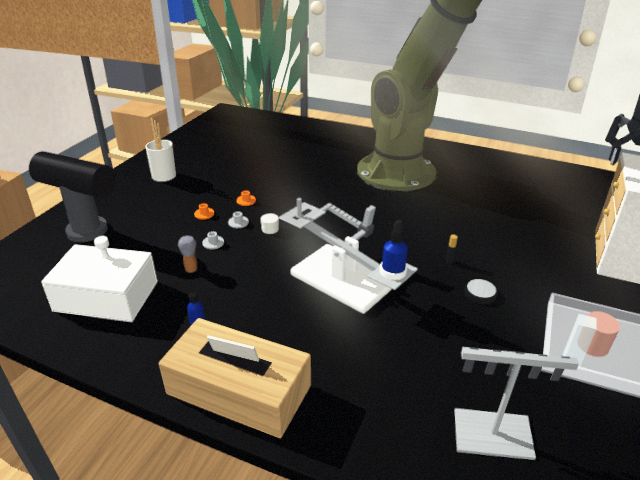

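View pics/top0.png

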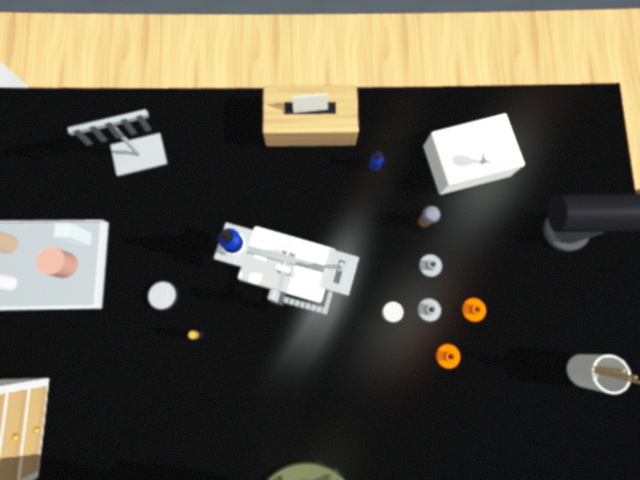

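The silver weights are at top px (431,265) and (430,310), scene px (213,240) and (237,219). The orange look-alikes are at top (475,309) and (448,356). The weights pan is near top (340,270), and the rider is near (276,297). Next I'll enlarge the balance and fit the weights.

```bash
cat > h.py <<'E'
from station import bot, optics
import cv2, numpy as np
def cam(c):
    i=optics.camera_info(c); return np.array(i["mtx"]),np.array(i["distortion"]),np.array(i["world_from_camera"])
def atz(c,uv,z):
    K,D,T=cam(c); p=cv2.undistortPoints(np.array([[uv]],float),K,D)[0,0]
    d=T[:3,:3]@np.r_[p,1]; o=T[:3,3]; return o+d*(z-o[2])/d[2]
def proj(c,P):
    K,D,T=cam(c); M=np.linalg.inv(T)
    return cv2.projectPoints(np.atleast_2d(P).astype(float),cv2.Rodrigues(M[:3,:3])[0],M[:3,3],K,D)[0][:,0]
def tri(uvt,uvs):
    A=[];b=[]
    for c,uv in (("top",uvt),("scene",uvs)):
        K,D,T=cam(c); p=cv2.undistortPoints(np.array([[uv]],float),K,D)[0,0]
        d=T[:3,:3]@np.r_[p,1]; d/=np.linalg.norm(d); Q=np.eye(3)-np.outer(d,d); A.append(Q); b.append(Q@T[:3,3])
    return np.linalg.lstsq(np.vstack(A),np.hstack(b),rcond=None)[0]
def snap(c,name,box=None,f=1):
    im=optics.snapshot(c)[:,:,::-1].copy(); cv2.imwrite(f"pics/{name}_full.png",im)
    if box: u0,u1,v0,v1=box; cv2.imwrite(f"pics/{name}.png",cv2.resize(im[v0:v1,u0:u1],None,fx=f,fy=f,interpolation=cv2.INTER_CUBIC))
    return im
E
python3 - <<'E'
from h import *
t=cv2.imread("pics/top0.png"); s=cv2.imread("pics/scene0.png")
cv2.imwrite("pics/tc.png",cv2.resize(t[215:320,210:365],None,fx=5,fy=5,interpolation=cv2.INTER_CUBIC))
cv2.imwrite("pics/sc.png",cv2.resize(s[185:310,270:425],None,fx=5,fy=5,interpolation=cv2.INTER_CUBIC)[:600])
for c,im,cs in (("top",t,[(431,265),(430,310),(393,312)]),("scene",s,[(213,241),(237,220),(270,224)])):
    for (u,v) in cs:
        r=18; g=im[v-r:v+r,u-r:u+r].max(2); m=(g>55).astype(np.uint8)
        n,l,st,ce=cv2.connectedComponentsWithStats(m); k=l[r,r] or 1+np.argmax(st[1:,4])
        pts=np.argwhere(l==k)[:,::-1]; h=cv2.convexHull(pts.astype(np.float32)); e=cv2.fitEllipse(h)
        ctr=np.array(e[0])+[u-r,v-r]; print(c,np.round(ctr,1),np.round(e[1],1),st[k],[np.round(atz(c,ctr,z),4).tolist() for z in (0.003,0.006)])
E
```

```text
top [430.5 265.3] [24.8 25.7] [  5   6  26  26 512] [[0.5388, -0.2979, 0.003], [0.5384, -0.2972, 0.006]]
top [423.4 310.1] [35.2 40.3] [  0   0  31  36 899] [[0.4353, -0.2751, 0.003], [0.4351, -0.2743, 0.006]]
top [400.2 314. ] [35.7 39.5] [  6   4  30  32 776] [[0.4272, -0.2214, 0.003], [0.427, -0.2208, 0.006]]
scene [212.5 240.3] [18.5 21.7] [  7   8  22  19 304] [[0.5327, -0.3037, 0.003], [0.5363, -0.301, 0.006]]
scene [237.8 219.6] [17.4 21.5] [  8   9  22  18 271] [[0.4273, -0.2947, 0.003], [0.4313, -0.2921, 0.006]]
scene [279.  220.3] [27.6 41.9] [  8   0  28  29 513] [[0.3883, -0.1971, 0.003], [0.3925, -0.1949, 0.006]]
```

View pics/tc.png

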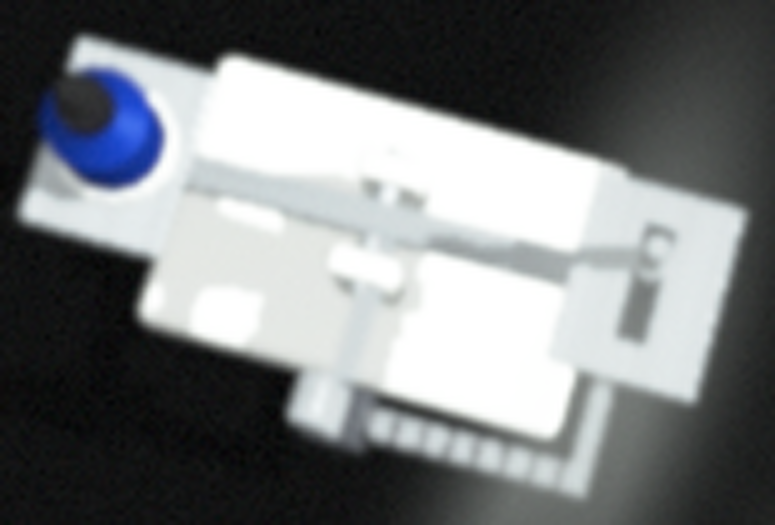

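View pics/sc.png

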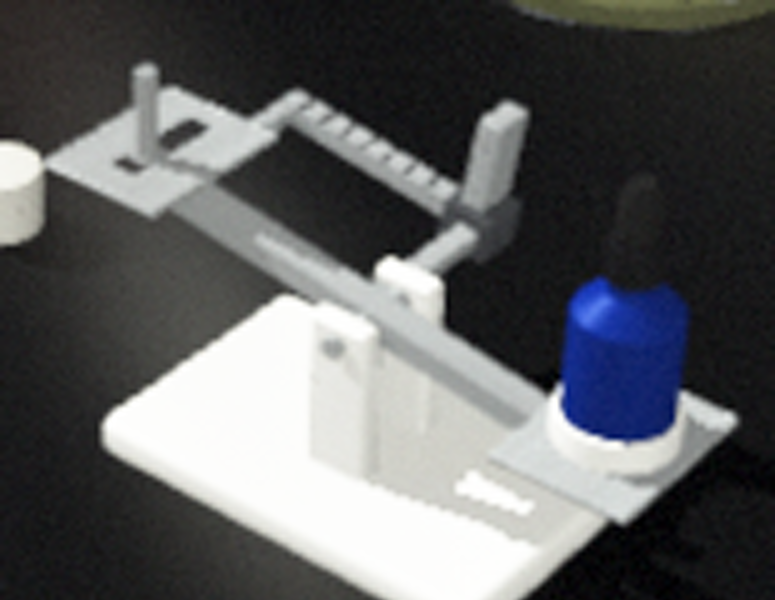

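In the top crop, the post tip is at about full px (341.0,264.0) and the pan has a slot along x. In the scene crop, the post tip is at (298.8,198.0) and the tab top at (370.8,206.2). The rider stands beside the pivot. Next I'll work out the geometry.

Run:
```python
from h import *
f=lambda u,v,o:(u/5-.4+o[0],v/5-.4+o[1])
T0=(210,215);S0=(270,185)
print("post tri",tri(f(657,247,T0),f(146,67,S0)), "top@.162",atz("top",f(657,247,T0),.162),"scene",atz("scene",f(146,67,S0),.162))
pc=[f(*p,T0) for p in [(620,170),(747,212),(693,402),(553,357)]]
P=np.array([atz("top",p,.120) for p in pc]); print("pan top",P.round(4).tolist(),P.mean(0))
ps=[f(*p,S0) for p in [(47,163),(168,86),(277,132),(154,215)]]
Q=np.array([atz("scene",p,.120) for p in ps]); print("pan scene",Q.round(4).tolist(),Q.mean(0))
b=[atz("top",f(*p,T0),.02) for p in [(225,57),(625,165),(560,437),(145,322)]]; b=np.array(b);print("base",b.round(4).tolist(),b.mean(0))
print("yaws",[np.degrees(np.arctan2(d[0],-d[1])) for d in (b[1]-b[0],b[2]-b[3],P[2]-P[1])])
print("tab", tri(f(312,378,T0),f(508,108,S0)), atz("scene",f(508,108,S0),.13))
t=cv2.imread("pics/top0.png")
for th in (90,120,150):
    g=t.max(2); m=(g>th).astype(np.uint8); n,l=cv2.connectedComponents(m)
    for uv in ((430,319),(431,265)):
        v0=l[uv[1]-8:uv[1]+8,uv[0]-8:uv[0]+8]; k=np.bincount(v0[v0>0]).argmax()
        h=cv2.convexHull(np.argwhere(l==k)[:,::-1].astype(np.float32)); e=cv2.fitEllipse(h); print(th,np.round(e[0]+e[1],1),atz("top",e[0],.005).round(4))
```

```text
post tri [ 0.51974529 -0.07833744  0.16438435] top@.162 [ 0.51981061 -0.07775657  0.162     ] scene [ 0.51612501 -0.08090643  0.162     ]
pan top [[0.5592, -0.0659, 0.12], [0.5407, -0.1188, 0.12], [0.4615, -0.0939, 0.12], [0.4808, -0.0365, 0.12]] [ 0.51052511 -0.07875698  0.12      ]
pan scene [[0.5416, -0.1164, 0.12], [0.4615, -0.0957, 0.12], [0.4786, -0.0359, 0.12], [0.5604, -0.0575, 0.12]] [ 0.51055349 -0.07638251  0.12      ]
base [[0.6337, 0.1124, 0.02], [0.5802, -0.0737, 0.02], [0.4551, -0.0414, 0.02], [0.5097, 0.1473, 0.02]] [0.54469589 0.03614124 0.02      ]
yaws [np.float64(-16.043694959602348), np.float64(-16.139517523612533), np.float64(-107.43469669731435)]
tab [0.46960362 0.06272028 0.15090498] [0.43477341 0.05492103 0.13      ]
90 [429.1 309.6  23.7  24.9] [ 0.4363 -0.2876  0.005 ]
90 [430.5 265.   23.1  24. ] [ 0.5392 -0.2973  0.005 ]
120 [429.2 309.6  22.4  23.8] [ 0.4363 -0.2878  0.005 ]
120 [430.4 265.   21.9  23.1] [ 0.5392 -0.2971  0.005 ]
150 [429.4 309.6  21.4  22.6] [ 0.4363 -0.2883  0.005 ]
150 [430.6 265.   20.6  22.1] [ 0.5393 -0.2977  0.005 ]
```

Weights are at (0.539,-0.297) and (0.436,-0.288). Yaw is about -16.2°, and the post is near (0.5185,-0.079). I'm travelling to the far weight, turning tool y onto the balance y axis.

Emit:
jog_arm:
  dr:
    - [0,0,-0.29]
    - [0,0,-0.29]
    - [0,0,-0.29]
    - [0,0,-0.29]
    - [0,0,-0.29]
    - [0,0,-0.29]
    - [0,0,-0.29]
    - [0,0,-0.29]
    - [0,0,-0.29]
    - [0,0,-0.29]
  slide:
    - [-0.1,-0.1,0]
    - [-0.25,-0.27,0]
    - [-0.45,-0.49,0]
    - [-0.65,-0.71,0]
    - [-0.766,-0.838,0]
    - [-0.766,-0.838,0]
    - [-0.766,-0.838,0]
    - [-0.766,-0.838,0]
    - [-0.766,-0.838,0]
    - [-0.766,-0.838,0]
  claw: [0,0,0,0,0,0,0,0,0,0]

```text
time_s: 2.1
position: [0.3285, 0.3539, 0.2311]
orientation: [-0.0, 0.14, 0.99, 0.0]
wrist_force: [-0.5, -0.1, -0.3]
finger_gap: 1.0
grip_force: 0.0
```

Emit:
jog_arm:
  dr:
    - [0,0,0]
    - [0,0,0]
    - [0,0,0]
    - [0,0,0]
    - [0,0,0]
    - [0,0,0]
    - [0,0,0]
    - [0,0,0]
    - [0,0,0]
    - [0,0,0]
  slide:
    - [-0.1,-0.15,0]
    - [-0.25,-0.37,0]
    - [-0.4,-0.59,0]
    - [-0.55,-0.81,0]
    - [-0.637,-0.939,0]
    - [-0.637,-0.939,0]
    - [-0.637,-0.939,0]
    - [-0.637,-0.939,0]
    - [-0.637,-0.939,0]
    - [-0.637,-0.939,0]
  claw: [0,0,0,0,0,0,0,0,0,0]

```text
time_s: 3.1
position: [0.3988, 0.1379, 0.2312]
orientation: [-0.0, 0.14, 0.99, 0.0]
wrist_force: [-0.1, -0.3, -0.6]
finger_gap: 1.002
grip_force: 0.0
```

Emit:
jog_arm:
  dr:
    - [0,0,0]
    - [0,0,0]
    - [0,0,0]
    - [0,0,0]
    - [0,0,0]
    - [0,0,0]
    - [0,0,0]
    - [0,0,0]
    - [0,0,0]
    - [0,0,0]
  slide:
    - [-0.1,-0.15,0]
    - [-0.25,-0.37,0]
    - [-0.4,-0.59,0]
    - [-0.55,-0.81,0]
    - [-0.637,-0.939,0]
    - [-0.637,-0.939,0]
    - [-0.637,-0.939,0]
    - [-0.637,-0.939,0]
    - [-0.637,-0.939,0]
    - [-0.637,-0.939,0]
  claw: [0,0,0,0,0,0,0,0,0,0]

```text
time_s: 4.1
position: [0.469, -0.0779, 0.2314]
orientation: [0.0, 0.14, 0.99, 0.0]
wrist_force: [-0.0, -1.0, 0.2]
finger_gap: 0.996
grip_force: 0.0
```

Emit:
jog_arm:
  dr:
    - [0,0,0]
    - [0,0,0]
    - [0,0,0]
    - [0,0,0]
    - [0,0,0]
    - [0,0,0]
    - [0,0,0]
    - [0,0,0]
    - [0,0,0]
    - [0,0,0]
  slide:
    - [-0.1,-0.15,0]
    - [-0.25,-0.37,0]
    - [-0.4,-0.59,0]
    - [-0.55,-0.81,0.1]
    - [-0.637,-0.939,0.25]
    - [-0.637,-0.939,0.4]
    - [-0.637,-0.939,0.55]
    - [-0.637,-0.939,0.55]
    - [-0.637,-0.939,0.55]
    - [-0.637,-0.939,0.55]
  claw: [0,0,0,0,0,0,0,0,0,0]

```text
time_s: 5.1
position: [0.5402, -0.295, 0.1233]
orientation: [0.001, 0.14, 0.99, -0.0]
wrist_force: [0.8, -0.6, -0.3]
finger_gap: 1.002
grip_force: 0.0
```

Emit:
jog_arm:
  dr:
    - [0,0,0]
    - [0,0,0]
    - [0,0,0]
    - [0,0,0]
    - [0,0,0]
    - [0,0,0]
    - [0,0,0]
    - [0,0,0]
    - [0,0,0]
    - [0,0,0]
  slide:
    - [0,-0.01,0.15]
    - [0,-0.01,0.3]
    - [0,-0.01,0.4]
    - [0,-0.01,0.48]
    - [0,-0.01,0.53]
    - [0,-0.01,0.56]
    - [0,-0.01,0.56]
    - [0,-0.01,0.56]
    - [0,-0.01,0.56]
    - [0,-0.01,0.56]
  claw: [0,0,0,0,0,0,0.5,0.6,0.8,1]
  squeeze: 20

```text
time_s: 6.1
position: [0.5387, -0.2972, 0.01]
orientation: [0.001, 0.141, 0.99, -0.0]
wrist_force: [-0.2, -0.2, -0.2]
finger_gap: 0.333
grip_force: 0.0
```

Emit:
jog_arm:
  dr:
    - [0,0,0]
    - [0,0,0]
    - [0,0,0]
    - [0,0,0]
    - [0,0,0]
    - [0,0,0]
    - [0,0,0]
    - [0,0,0]
    - [0,0,0]
    - [0,0,0]
  slide:
    - [0,0,0]
    - [0,0,0]
    - [0,0,0]
    - [0,0,0]
    - [0,0,0]
    - [0,0,0]
    - [0,0,0]
    - [0,0,0]
    - [0,0,0]
    - [0,0,0]
  claw: [1,1,1,1,1,1,0.4,0.4,0.4,0.4]

```text
time_s: 7.1
position: [0.5383, -0.2969, 0.0091]
orientation: [-0.0, 0.141, 0.99, 0.0]
wrist_force: [0.0, -0.2, -0.1]
finger_gap: 0.602
grip_force: 0.0
```

```bash
python3 -c "
from station import bot
print(bot.sense()['qpos'].round(2), bot.sense()['finger_gap'])"
```

```text
[ 0.44  0.73  0.03  1.77 -0.04  0.64  1.79] 0.6019345959106926
```

Emit:
jog_arm:
  dr:
    - [0,0,0.25]
    - [0,0,0.5]
    - [0,0,0.75]
    - [0,0,1]
    - [0,0,1]
    - [0,0,1]
    - [0,0,1]
    - [0,0,1]
    - [0,0,1]
    - [0,0,1]
  slide:
    - [0,0,0]
    - [0,0,0]
    - [0,0,0]
    - [0,0,0]
    - [0,0,0]
    - [0,0,0]
    - [0,0,0]
    - [0,0,0]
    - [0,0,0]
    - [0,0,0]
  claw: [0.4,0.4,0.4,0.4,0.4,0.4,0.4,0.4,0.4,0.4]

```text
time_s: 8.1
position: [0.5384, -0.2971, 0.0093]
orientation: [0.0, 0.381, 0.924, 0.0]
wrist_force: [-0.8, -0.3, -1.1]
finger_gap: 0.606
grip_force: 0.0
```

Emit:
jog_arm:
  dr:
    - [0,0,0.25]
    - [0,0,0.5]
    - [0,0,0.75]
    - [0,0,1]
    - [0,0,1]
    - [0,0,1]
    - [0,0,1]
    - [0,0,1]
    - [0,0,1]
    - [0,0,1]
  slide:
    - [0,0,0]
    - [0,0,0]
    - [0,0,0]
    - [0,0,0]
    - [0,0,0]
    - [0,0,0]
    - [0,0,0]
    - [0,0,0]
    - [0,0,0]
    - [0,0,0]
  claw: [0.4,0.4,0.4,0.4,0.4,0.4,0.4,0.4,0.4,0.4]

```text
time_s: 9.1
position: [0.5384, -0.2971, 0.0093]
orientation: [0.0, 0.598, 0.801, 0.0]
wrist_force: [0.5, -0.5, 0.3]
finger_gap: 0.6
grip_force: 0.0
```

Emit:
jog_arm:
  dr:
    - [0,0,0.25]
    - [0,0,0.5]
    - [0,0,0.75]
    - [0,0,1]
    - [0,0,1]
    - [0,0,1]
    - [0,0,1]
    - [0,0,1]
    - [0,0,1]
    - [0,0,1]
  slide:
    - [0,0,0]
    - [0,0,0]
    - [0,0,0]
    - [0,0,0]
    - [0,0,0]
    - [0,0,0]
    - [0,0,0]
    - [0,0,0]
    - [0,0,0]
    - [0,0,0]
  claw: [0.4,0.4,0.4,0.4,0.4,1,1,1,1,1]

```text
time_s: 10.1
position: [0.5384, -0.297, 0.0094]
orientation: [0.0, 0.778, 0.628, 0.0]
wrist_force: [-0.6, 0.3, 2.9]
finger_gap: 0.276
grip_force: 19.7
```

Emit:
jog_arm:
  dr:
    - [0,0,0]
    - [0,0,0]
    - [0,0,0]
    - [0,0,0]
    - [0,0,0]
    - [0,0,0]
    - [0,0,0]
    - [0,0,0]
    - [0,0,0]
    - [0,0,0]
  slide:
    - [0,0,0]
    - [0,0,-0.1]
    - [0,0,-0.25]
    - [0,0,-0.4]
    - [0,0,-0.55]
    - [0,0,-0.7]
    - [0,0,-0.85]
    - [0.1,0,-0.95]
    - [0.1,0,-0.95]
    - [0.1,0,-0.95]
  claw: [1,1,1,1,1,1,1,1,1,1]
  squeeze: 40

```text
time_s: 11.1
position: [0.5426, -0.277, 0.1989]
orientation: [-0.0, 0.778, 0.629, -0.0]
wrist_force: [0.6, -0.5, -2.7]
finger_gap: 0.264
grip_force: 39.4
```

Emit:
jog_arm:
  dr:
    - [0,0,0]
    - [0,0,0]
    - [0,0,0]
    - [0,0,0]
    - [0,0,0]
    - [0,0,0]
    - [0,0,0]
    - [0,0,0]
    - [0,0,0]
    - [0,0,0]
  slide:
    - [0.1,-0.03,0]
    - [0.25,-0.08,0]
    - [0.4,-0.14,0]
    - [0.55,-0.19,0]
    - [0.7,-0.24,0]
    - [0.85,-0.29,0]
    - [0.94,-0.326,0]
    - [0.94,-0.326,0]
    - [0.94,-0.326,0]
    - [0.94,-0.326,0]
  claw: [1,1,1,1,1,1,1,1,1,1]

```text
time_s: 12.1
position: [0.5182, -0.0816, 0.1988]
orientation: [0.0, 0.779, 0.628, -0.001]
wrist_force: [0.7, -0.8, -0.6]
finger_gap: 0.26
grip_force: 39.4
```

Run:
```python
from h import *
s=bot.sense(); print(s["position"].round(4),s["wrist_force"].round(2),s["qpos"].round(2))
snap("scene","s1",(245,370,130,230),6)
p=s["position"]
for P in ([0,0,-.0094],[0,0,.0176]): print(proj("scene",p+P))
```

```text
[ 0.5182 -0.0816  0.1988] [ 0.75 -0.81 -0.61] [-0.32  0.44  0.63  1.82 -0.3   0.98  0.22]
[[297.92158389 186.93099595]]
[[297.74165753 175.3493841 ]]
```

View pics/s1.png

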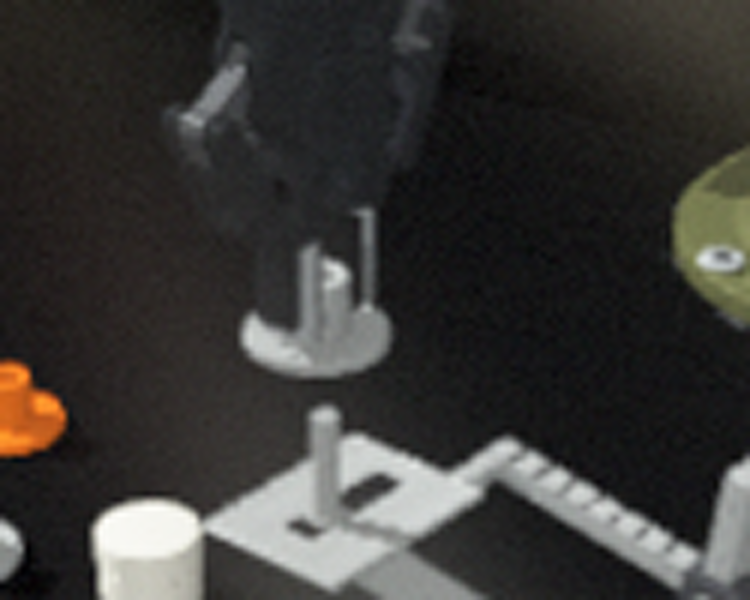

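The held weight's flange spans crop u 242–393, bottom edge at v≈376 (full u 297.5, v 192.3). The post tip is at full (298.85,198.1). I'll use the held weight to calibrate.

Run:
```python
from h import *
p=np.array([.5182,-.0816,.1988]); a=np.linspace(0,6.28,200)
for z in (-.0094,-.0034):
    c=proj("scene",p+np.c_[.026*np.cos(a),.026*np.sin(a),0*a+z]); print(c.min(0),c.max(0))
print(atz("scene",(298.85,198.1),.162), atz("scene",(298.85+.4,198.1),.162), atz("scene",(299.25,199.1),.162))
```

```text
[285.39722292 181.03451867] [310.41445124 193.09141125]
[285.31957343 178.51998766] [310.41250044 190.51144392]
[ 0.51646669 -0.08063338  0.162     ] [ 0.51612908 -0.07985992  0.162     ] [ 0.51995579 -0.07810508  0.162     ]
```

Emit:
jog_arm:
  dr:
    - [0,0,0]
    - [0,0,0]
    - [0,0,0]
    - [0,0,0]
    - [0,0,0]
    - [0,0,0]
    - [0,0,0]
    - [0,0,0]
    - [0,0,0]
    - [0,0,0]
  slide:
    - [0.014,0.002,0.03]
    - [0.014,0.002,0.06]
    - [0.014,0.002,0.09]
    - [0.014,0.002,0.11]
    - [0.014,0.002,0.125]
    - [0.014,0.002,0.135]
    - [0.014,0.002,0.145]
    - [0.014,0.002,0.155]
    - [0.014,0.002,0.155]
    - [0.014,0.002,0.155]
  claw: [1,1,1,1,1,1,1,1,1,1]

```text
time_s: 13.15
position: [0.5194, -0.0773, 0.1683]
orientation: [0.0, 0.778, 0.628, -0.0]
wrist_force: [-0.5, -0.5, -1.7]
finger_gap: 0.268
grip_force: 39.4
```

Run:
```python
from h import *
s=bot.sense(); print(s["position"].round(4),s["wrist_force"].round(2),s["ft_torque"].round(3))
snap("scene","s2",(245,370,130,230),6)
```

```text
[ 0.5194 -0.0773  0.1683] [-0.52 -0.51 -1.73] [-0.022 -0.013  0.044]
```

View pics/s2.png

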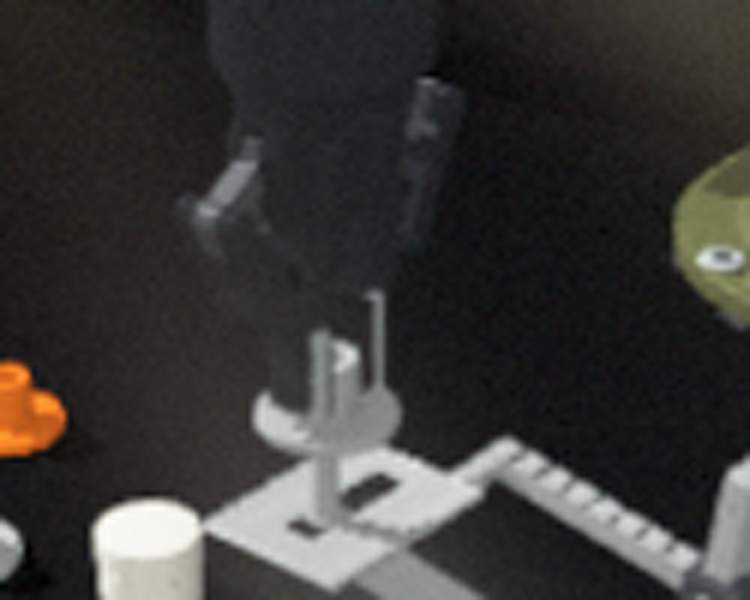

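The force shows only the ring's own weight, with the underside below the tip height, so the ring is over the post. Lowering gently.

Emit:
jog_arm:
  dr:
    - [0,0,0]
    - [0,0,0]
    - [0,0,0]
    - [0,0,0]
    - [0,0,0]
    - [0,0,0]
    - [0,0,0]
    - [0,0,0]
    - [0,0,0]
    - [0,0,0]
  slide:
    - [0,0,0.02]
    - [0,0,0.04]
    - [0,0,0.06]
    - [0,0,0.08]
    - [0,0,0.1]
    - [0,0,0.12]
    - [0,0,0.14]
    - [0,0,0.16]
    - [0,0,0.175]
    - [0,0,0.175]
  claw: [1,1,1,1,1,1,1,1,1,1]

```text
time_s: 14.2
position: [0.5192, -0.0772, 0.1328]
orientation: [-0.0, 0.778, 0.628, -0.0]
wrist_force: [-1.1, -0.8, -1.8]
finger_gap: 0.262
grip_force: 39.5
```

Run:
```python
from h import *
s=bot.sense(); print(s["position"].round(4),s["wrist_force"].round(2),s["ft_torque"].round(3))
```

```text
[ 0.5192 -0.0772  0.1328] [-1.13 -0.8  -1.83] [0.002 0.074 0.045]
```

Emit:
jog_arm:
  dr:
    - [0,0,0]
    - [0,0,0]
    - [0,0,0]
    - [0,0,0]
    - [0,0,0]
    - [0,0,0]
    - [0,0,0]
    - [0,0,0]
    - [0,0,0]
    - [0,0,0]
  slide:
    - [0,0,0.005]
    - [0,0,0.01]
    - [0,0,0.015]
    - [0,0,0.02]
    - [0,0,0.02]
    - [0,0,0.02]
    - [0,0,0.02]
    - [0,0,0.02]
    - [0,0,0.02]
    - [0,0,0.02]
  claw: [1,1,1,1,1,1,0.6,0.5,0.4,0.4]

```text
time_s: 15.2
position: [0.5195, -0.0773, 0.1293]
orientation: [0.0, 0.778, 0.628, 0.0]
wrist_force: [0.4, 0.0, 1.2]
finger_gap: 0.601
grip_force: 0.0
```

Emit:
jog_arm:
  dr:
    - [0,0,0]
    - [0,0,0]
    - [0,0,0]
    - [0,0,0]
    - [0,0,0]
    - [0,0,0]
    - [0,0,0]
    - [0,0,0]
    - [0,0,0]
    - [0,0,0]
  slide:
    - [0,0,0]
    - [0,0,0]
    - [0,0,-0.05]
    - [0,0,-0.1]
    - [0,0,-0.2]
    - [0,0,-0.3]
    - [0,0,-0.4]
    - [0,0,-0.4]
    - [0,0,-0.4]
    - [0,0,-0.4]
  claw: [0.4,0.4,0.4,0.4,0.4,0.4,0.4,0.4,0.4,0.4]

```text
time_s: 16.2
position: [0.519, -0.0771, 0.2089]
orientation: [-0.0, 0.778, 0.628, -0.0]
wrist_force: [-0.7, -0.2, 0.7]
finger_gap: 0.6
grip_force: 0.0
```

Run:
```python
from h import *
s=bot.sense(); print(s["position"].round(4),s["wrist_force"].round(2),s["qpos"].round(2))
snap("scene","s3",(270,425,185,305),5)
```

```text
[ 0.519  -0.0771  0.2089] [-0.73 -0.15  0.74] [-0.33  0.43  0.63  1.8  -0.3   1.    0.21]
```

View pics/s3.png

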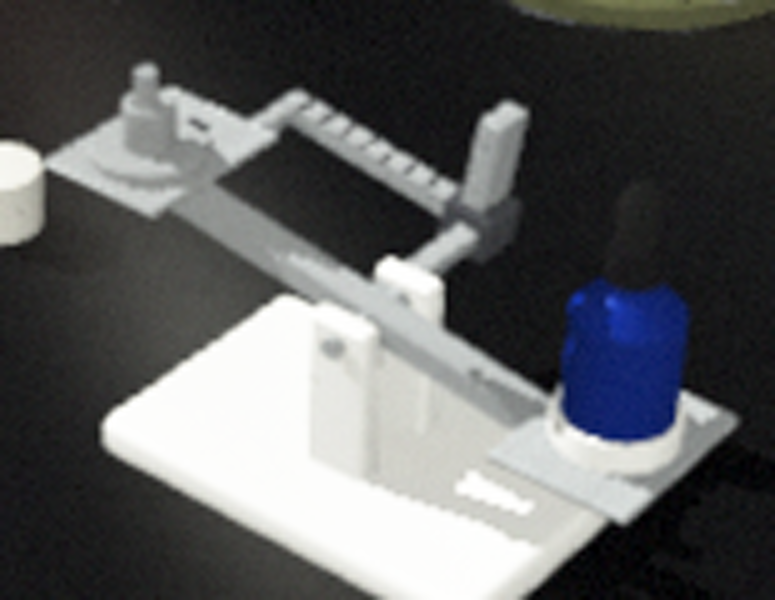

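The ring is seated flat, with the post through its collar. The tip is still at crop (146,68), so the beam is still on the + stop and the second weight is needed.

Emit:
jog_arm:
  dr:
    - [0,0,0]
    - [0,0,0]
    - [0,0,0]
    - [0,0,0]
    - [0,0,0]
    - [0,0,0]
    - [0,0,0]
    - [0,0,0]
    - [0,0,0]
    - [0,0,0]
  slide:
    - [-0.1,0,0]
    - [-0.25,-0.05,0]
    - [-0.45,-0.1,0]
    - [-0.65,-0.15,0]
    - [-0.85,-0.18,0]
    - [-1,-0.182,0]
    - [-1,-0.182,0]
    - [-1,-0.182,0]
    - [-1,-0.182,0]
    - [-1,-0.182,0]
  claw: [0.4,0.4,0.4,0.4,0.4,0.4,0.4,0.4,0.4,0.4]

```text
time_s: 17.25
position: [0.4423, -0.2638, 0.2089]
orientation: [-0.0, 0.777, 0.629, 0.0]
wrist_force: [1.1, -0.1, -1.1]
finger_gap: 0.602
grip_force: 0.0
```

Emit:
jog_arm:
  dr:
    - [0,0,0]
    - [0,0,0]
    - [0,0,0]
    - [0,0,0]
    - [0,0,0]
    - [0,0,0]
    - [0,0,0]
    - [0,0,0]
    - [0,0,0]
    - [0,0,0]
  slide:
    - [-0.117,0,0.2]
    - [-0.117,0,0.4]
    - [-0.117,0,0.55]
    - [-0.117,0,0.55]
    - [-0.117,0,0.55]
    - [-0.117,0,0.55]
    - [-0.117,0,0.55]
    - [-0.117,0,0.55]
    - [-0.117,0,0.55]
    - [-0.117,0,0.55]
  claw: [0.4,0.4,0.4,0.4,0.4,0.4,0.4,0.4,0.4,0.4]

```text
time_s: 18.25
position: [0.437, -0.288, 0.0997]
orientation: [0.0, 0.778, 0.628, 0.0]
wrist_force: [0.3, 0.5, -0.3]
finger_gap: 0.601
grip_force: 0.0
```

Emit:
jog_arm:
  dr:
    - [0,0,0]
    - [0,0,0]
    - [0,0,0]
    - [0,0,0]
    - [0,0,0]
    - [0,0,0]
    - [0,0,0]
    - [0,0,0]
    - [0,0,0]
    - [0,0,0]
  slide:
    - [0,0,0.12]
    - [0,0,0.24]
    - [0,0,0.34]
    - [0,0,0.41]
    - [0,0,0.445]
    - [0,0,0.445]
    - [0,0,0.445]
    - [0,0,0.445]
    - [0,0,0.445]
    - [0,0,0.445]
  claw: [0.4,0.4,0.4,0.4,0.4,0.4,1,1,1,1]
  squeeze: 20

```text
time_s: 19.25
position: [0.4372, -0.2884, 0.0111]
orientation: [0.001, 0.778, 0.628, 0.0]
wrist_force: [-0.8, 0.6, 6.9]
finger_gap: 0.277
grip_force: 19.8
```

Emit:
jog_arm:
  dr:
    - [0,0,0]
    - [0,0,0]
    - [0,0,0]
    - [0,0,0]
    - [0,0,-0.25]
    - [0,0,-0.5]
    - [0,0,-0.75]
    - [0,0,-1]
    - [0,0,-1]
    - [0,0,-1]
  slide:
    - [0,0,0]
    - [0,0,0]
    - [0,0,0]
    - [0,0,0]
    - [0,0,0]
    - [0,0,0]
    - [0,0,0]
    - [0,0,0]
    - [0,0,0]
    - [0,0,0]
  claw: [1,0.4,0.4,0.4,0.4,0.4,0.4,0.4,0.4,0.4]

```text
time_s: 20.25
position: [0.4368, -0.2881, 0.0103]
orientation: [-0.0, 0.6, 0.8, 0.0]
wrist_force: [-0.1, -0.0, -0.4]
finger_gap: 0.599
grip_force: 0.0
```

Emit:
jog_arm:
  dr:
    - [0,0,-0.25]
    - [0,0,-0.5]
    - [0,0,-0.75]
    - [0,0,-1]
    - [0,0,-1]
    - [0,0,-1]
    - [0,0,-1]
    - [0,0,-1]
    - [0,0,-1]
    - [0,0,-1]
  slide:
    - [0,0,0]
    - [0,0,0]
    - [0,0,0]
    - [0,0,0]
    - [0,0,0]
    - [0,0,0]
    - [0,0,0]
    - [0,0,0]
    - [0,0,0]
    - [0,0,0]
  claw: [0.4,0.4,0.4,0.4,0.4,0.4,0.4,0.4,0.4,0.4]

```text
time_s: 21.25
position: [0.4369, -0.2879, 0.0103]
orientation: [-0.0, 0.382, 0.924, -0.0]
wrist_force: [-0.4, -0.1, -0.4]
finger_gap: 0.599
grip_force: 0.0
```

Emit:
jog_arm:
  dr:
    - [0,0,-0.25]
    - [0,0,-0.5]
    - [0,0,-0.75]
    - [0,0,-1]
    - [0,0,-1]
    - [0,0,-1]
    - [0,0,-1]
    - [0,0,-1]
    - [0,0,-1]
    - [0,0,-1]
  slide:
    - [0,0,0]
    - [0,0,0]
    - [0,0,0]
    - [0,0,0]
    - [0,0,0]
    - [0,0,0]
    - [0,0,0]
    - [0,0,0]
    - [0,0,0]
    - [0,0,0]
  claw: [0.4,0.4,0.4,0.4,0.4,1,1,1,1,1]

```text
time_s: 22.25
position: [0.4368, -0.288, 0.0104]
orientation: [0.0, 0.141, 0.99, -0.0]
wrist_force: [-0.5, 0.7, 3.4]
finger_gap: 0.27
grip_force: 19.7
```

Emit:
jog_arm:
  dr:
    - [0,0,0]
    - [0,0,0]
    - [0,0,0]
    - [0,0,0]
    - [0,0,0]
    - [0,0,0]
    - [0,0,0]
    - [0,0,0]
    - [0,0,0]
    - [0,0,0]
  slide:
    - [0,0,0]
    - [0,0,-0.1]
    - [0,0,-0.25]
    - [0,0,-0.4]
    - [0,0,-0.55]
    - [0,0,-0.7]
    - [0,0.05,-0.85]
    - [0,0.15,-0.95]
    - [0,0.15,-0.95]
    - [0,0.15,-0.95]
  claw: [1,1,1,1,1,1,1,1,1,1]
  squeeze: 40

```text
time_s: 23.25
position: [0.4451, -0.259, 0.2001]
orientation: [0.0, 0.14, 0.99, -0.0]
wrist_force: [-1.2, -0.3, -1.4]
finger_gap: 0.259
grip_force: 39.5
```

Emit:
jog_arm:
  dr:
    - [0,0,0]
    - [0,0,0]
    - [0,0,0]
    - [0,0,0]
    - [0,0,0]
    - [0,0,0]
    - [0,0,0]
    - [0,0,0]
    - [0,0,0]
    - [0,0,0]
  slide:
    - [0,0.1,0]
    - [-0.03,0.25,0]
    - [-0.06,0.45,0]
    - [-0.09,0.65,0]
    - [-0.1,0.85,0]
    - [-0.1,0.94,0]
    - [-0.1,0.975,0]
    - [-0.1,0.975,0]
    - [-0.1,0.975,0]
    - [-0.1,0.975,0]
  claw: [1,1,1,1,1,1,1,1,1,1]

```text
time_s: 24.25
position: [0.5182, -0.0795, 0.2]
orientation: [-0.0, 0.142, 0.99, -0.0]
wrist_force: [-0.6, 0.4, -0.1]
finger_gap: 0.259
grip_force: 39.5
```

Run:
```python
from h import *
s=bot.sense(); print(s["position"].round(4),s["wrist_force"].round(2),s["qpos"].round(2))
```

```text
[ 0.5182 -0.0795  0.2   ] [-0.6   0.37 -0.07] [ 0.11  0.38 -0.    1.81  0.    0.95  1.39]
```

Emit:
jog_arm:
  dr:
    - [0,0,0]
    - [0,0,0]
    - [0,0,0]
    - [0,0,0]
    - [0,0,0]
    - [0,0,0]
    - [0,0,0]
    - [0,0,0]
    - [0,0,0]
    - [0,0,0]
  slide:
    - [0,0,0.03]
    - [0,0,0.06]
    - [0,0,0.085]
    - [0,0,0.105]
    - [0,0,0.12]
    - [0,0,0.13]
    - [0,0,0.14]
    - [0,0,0.15]
    - [0,0,0.155]
    - [0,0,0.155]
  claw: [1,1,1,1,1,1,1,1,1,1]

```text
time_s: 25.25
position: [0.5188, -0.0775, 0.1692]
orientation: [-0.0, 0.141, 0.99, -0.0]
wrist_force: [1.5, 0.5, -1.3]
finger_gap: 0.262
grip_force: 39.5
```

Run:
```python
from h import *
s=bot.sense(); print(s["position"].round(4),s["wrist_force"].round(2),s["ft_torque"].round(3))
snap("scene","s4",(245,370,130,230),6)
```

```text
[ 0.5188 -0.0775  0.1692] [ 1.46  0.52 -1.35] [ 0.035 -0.035 -0.033]
```

View pics/s4.png

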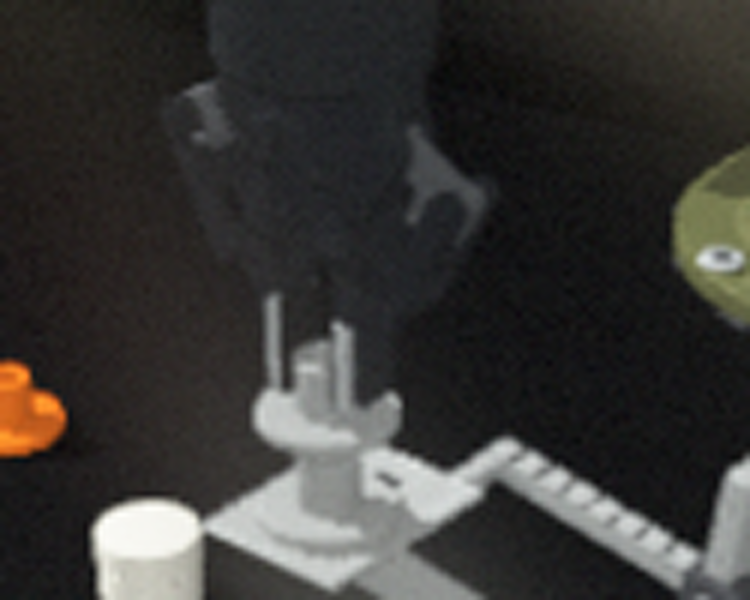

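The second ring is over the tip and touching nothing (only its own weight is felt). Setting it down on the first collar and letting go.

Emit:
jog_arm:
  dr:
    - [0,0,0]
    - [0,0,0]
    - [0,0,0]
    - [0,0,0]
    - [0,0,0]
    - [0,0,0]
    - [0,0,0]
    - [0,0,0]
    - [0,0,0]
    - [0,0,0]
  slide:
    - [0,0,0.01]
    - [0,0,0.02]
    - [0,0,0.03]
    - [0,0,0.04]
    - [0,0,0.05]
    - [0,0,0.055]
    - [0,0,0.06]
    - [0,0,0.065]
    - [0,0,0.065]
    - [0,0,0.065]
  claw: [1,1,1,1,1,1,1,1,1,1]

```text
time_s: 26.3
position: [0.5188, -0.0776, 0.1563]
orientation: [-0.0, 0.141, 0.99, -0.0]
wrist_force: [0.9, 0.5, -1.9]
finger_gap: 0.258
grip_force: 39.6
```

Emit:
jog_arm:
  dr:
    - [0,0,0]
    - [0,0,0]
    - [0,0,0]
    - [0,0,0]
    - [0,0,0]
    - [0,0,0]
    - [0,0,0]
    - [0,0,0]
    - [0,0,0]
    - [0,0,0]
  slide:
    - [0,0,0]
    - [0,0,0]
    - [0,0,0]
    - [0,0,0]
    - [0,0,0]
    - [0,0,0]
    - [0,0,-0.1]
    - [0,0,-0.2]
    - [0,0,-0.3]
    - [0,0,-0.3]
  claw: [0.7,0.6,0.5,0.4,0.4,0.4,0.4,0.4,0.4,0.4]

```text
time_s: 27.3
position: [0.5202, -0.0777, 0.2188]
orientation: [0.002, 0.141, 0.99, 0.0]
wrist_force: [0.0, 0.3, 0.2]
finger_gap: 0.598
grip_force: 0.0
```

Run:
```python
from h import *
s=bot.sense(); print(s["position"].round(4),s["wrist_force"].round(2),s["qpos"].round(2))
snap("scene","s5",(270,425,185,305),5)
```

```text
[ 0.5202 -0.0777  0.2188] [0.01 0.28 0.21] [ 0.11  0.36 -0.01  1.79  0.    0.99  1.39]
```

View pics/s5.png

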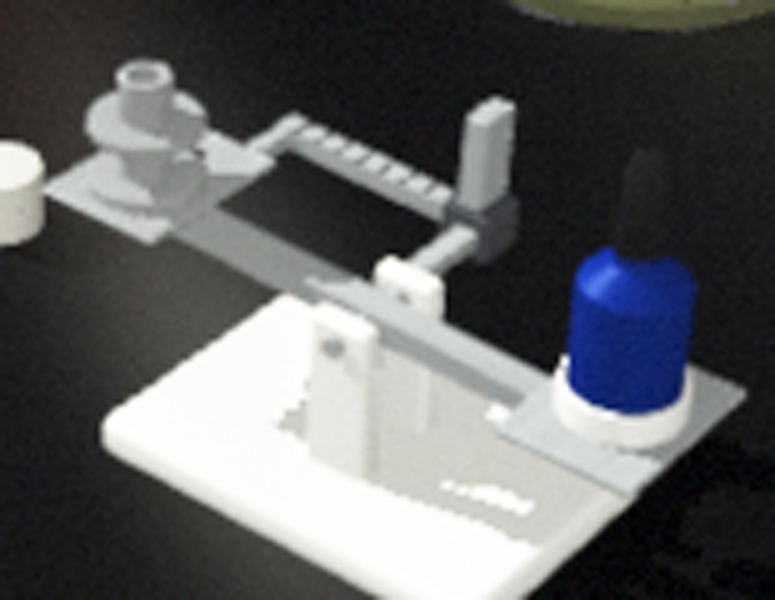

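The beam is off its stop: the pan's front corner went from (154,215) to (154,242) in the crop, about 12 mm lower. Both rings look stacked flat. The tab top is at crop (492,104). I'll measure the tilt from the blue bottle's rise, and find the tab.

```bash
cat > m.py <<'E'
from h import *
ex=np.array([.960,-.279,0]); ey=np.array([.279,.960,0]); O=np.array([.5447,.0361,0])
def blue(im):
    b,g,r=[im[:,:,i].astype(int) for i in range(3)]; m=((b>90)&(b>2*r)&(b>1.8*g)).astype(np.uint8)
    m[:,:355]=0; m[:,425:]=0; m[:180]=0; m[290:]=0
    ys,xs=np.nonzero(m); return np.array([xs.mean(),ys.mean(),len(xs)])
def bottle(th,z=.045): return O+ey*.12*np.cos(th)+[0,0,.101-.12*np.sin(th)+z]
def tilt(im):
    ref=blue(cv2.imread("pics/scene0.png")); d=blue(im)-ref
    ths=np.linspace(-.16,.16,65); vs=np.array([proj("scene",bottle(t))[0,1] for t in ths])-proj("scene",bottle(.16))[0,1]
    return np.interp(d[1],vs,ths),d   # v shrinks as the tilt falls -> vs rising with ths
E
python3 - <<'E'
from m import *
for n in ("s3_full","s5_full"): print(n,tilt(cv2.imread(f"pics/{n}.png")))
im=snap("scene","s6"); print("now",tilt(im))
def onplane(uv,xb=-.085):
    K,D,T=cam("scene"); p=cv2.undistortPoints(np.array([[uv]],float),K,D)[0,0]; d=T[:3,:3]@np.r_[p,1]; o=T[:3,3]-O
    P=o+d*(xb-o@ex)/(d@ex); return P+O, P@ey
for u,v in ((508,109),(492,104)): print(onplane((270+u/5-.4,185+v/5-.4)))
K,D,T=cam("scene"); r=optics.look_for("rider_tab_top","scene"); P=[(T@np.r_[d["xyz"],1])[:3] for d in r]; print([(p.round(3),((p-O)@ex).round(4),((p-O)@ey).round(4)) for p in P])
s=bot.sense(); print(s["position"].round(4))
E
```

```text
s3_full (np.float64(0.16), array([  0.78823658,   0.32914908, -55.        ]))
s5_full (np.float64(0.041472083982512876), array([ 1.24507996, -5.7357328 , 12.        ]))
now (np.float64(0.041710262880994185), array([ 1.2821717, -5.7237299, 13.       ]))
(array([0.46408521, 0.06337529, 0.14752083]), np.float64(0.0036927529412380776))
(array([0.46180465, 0.05552819, 0.14685837]), np.float64(-0.004476735167078288))
[(array([0.471, 0.064, 0.109]), np.float64(-0.0784), np.float64(0.0062)), (array([ 0.656, -0.279,  0.058]), np.float64(0.1949), np.float64(-0.2718))]
[ 0.5185 -0.0775  0.2157]
```

Tilt is about 0.042–0.055, so the rider needs to go about 24 mm outward. The tab top is near (0.463,0.057,0.147). Going there.

Emit:
jog_arm:
  dr:
    - [0,0,0]
    - [0,0,0]
    - [0,0,0]
    - [0,0,0]
    - [0,0,0]
    - [0,0,0]
    - [0,0,0]
    - [0,0,0]
    - [0,0,0]
    - [0,0,0]
  slide:
    - [0.08,0.1,0]
    - [0.2,0.25,0]
    - [0.32,0.4,0]
    - [0.42,0.52,0]
    - [0.454,0.568,0]
    - [0.454,0.568,0]
    - [0.454,0.568,0]
    - [0.454,0.568,0]
    - [0.454,0.568,0]
    - [0.454,0.568,0]
  claw: [0.4,0.4,0.4,0.4,0.4,0.4,0.4,0.4,0.4,0.4]

```text
time_s: 28.45
position: [0.4636, 0.056, 0.2162]
orientation: [-0.0, 0.142, 0.99, -0.0]
wrist_force: [0.6, -0.3, 0.8]
finger_gap: 0.602
grip_force: 0.0
```

Emit:
jog_arm:
  dr:
    - [0,0,0]
    - [0,0,0]
    - [0,0,0]
    - [0,0,0]
    - [0,0,0]
    - [0,0,0]
    - [0,0,0]
    - [0,0,0]
    - [0,0,0]
    - [0,0,0]
  slide:
    - [0,0,0.05]
    - [0,0,0.15]
    - [0,0,0.25]
    - [0,0,0.35]
    - [0,0,0.42]
    - [0,0,0.455]
    - [0,0,0.455]
    - [0,0,0.455]
    - [0,0,0.455]
    - [0,0,0.455]
  claw: [0.4,0.4,0.4,0.4,0.4,0.4,0.4,0.4,0.4,0.4]
  squeeze: 20

```text
time_s: 29.45
position: [0.4638, 0.0569, 0.1259]
orientation: [0.001, 0.141, 0.99, 0.0]
wrist_force: [-0.1, 1.1, -0.1]
finger_gap: 0.595
grip_force: 0.0
```

Run:
```python
from m import *
s=bot.sense(); print(s["position"].round(4),s["wrist_force"].round(2), tilt(snap("scene","s7",(270,425,185,305),5)))
```

```text
[0.4638 0.0569 0.1259] [-0.13  1.14 -0.06] (np.float64(0.04165031852734965), array([ 1.23909194, -5.72675077, 12.        ]))
```

View pics/s7.png

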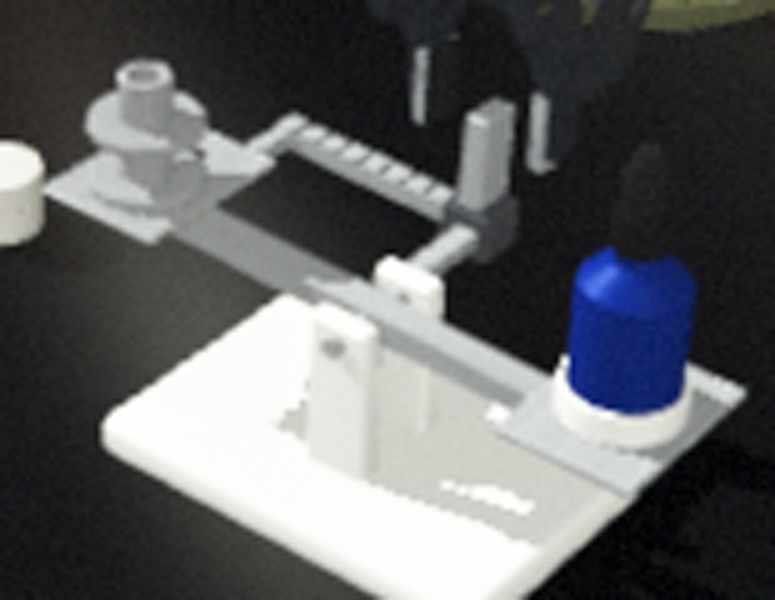

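The fingers straddle the tab: tips at crop (420,120) and (540,165), tab between them, and both rings stacked flat. Closing on the tab, then dragging it outward 24 mm.

Emit:
jog_arm:
  dr:
    - [0,0,0]
    - [0,0,0]
    - [0,0,0]
    - [0,0,0]
    - [0,0,0]
    - [0,0,0]
    - [0,0,0]
    - [0,0,0]
    - [0,0,0]
    - [0,0,0]
  slide:
    - [0,0,0.01]
    - [0,0,0.02]
    - [0,0,0.02]
    - [0,0,0.02]
    - [0,0,0.02]
    - [0,0,0.02]
    - [0,0,0.02]
    - [0,0,0.02]
    - [0,0,0.02]
    - [0,0,0.02]
  claw: [0.4,0.5,0.6,0.7,0.75,0.8,0.85,0.9,1,1]

```text
time_s: 30.5
position: [0.4632, 0.0565, 0.1212]
orientation: [-0.0, 0.141, 0.99, -0.0]
wrist_force: [0.2, -2.7, 0.3]
finger_gap: 0.132
grip_force: 20.2
```

Emit:
jog_arm:
  dr:
    - [0,0,0]
    - [0,0,0]
    - [0,0,0]
    - [0,0,0]
    - [0,0,0]
    - [0,0,0]
    - [0,0,0]
    - [0,0,0]
    - [0,0,0]
    - [0,0,0]
  slide:
    - [0,0,0]
    - [0,-0.015,0]
    - [0,-0.03,0]
    - [0,-0.045,0]
    - [0,-0.06,0]
    - [0,-0.075,0]
    - [0,-0.09,0]
    - [0,-0.105,0]
    - [0,-0.12,0]
    - [0,-0.12,0]
  claw: [1,1,1,1,1,1,1,1,1,1]

```text
time_s: 31.5
position: [0.4562, 0.0332, 0.1213]
orientation: [-0.0, 0.141, 0.99, -0.0]
wrist_force: [-1.4, 0.3, 2.1]
finger_gap: 0.137
grip_force: 19.7
```

Emit:
jog_arm:
  dr:
    - [0,0,0]
    - [0,0,0]
    - [0,0,0]
    - [0,0,0]
    - [0,0,0]
    - [0,0,0]
    - [0,0,0]
    - [0,0,0]
    - [0,0,0]
    - [0,0,0]
  slide:
    - [0,0,0]
    - [0,0,0]
    - [0,0,0]
    - [0,0,0]
    - [0,0,0]
    - [0,0,0]
    - [0,0,0]
    - [0,0,0]
    - [0,0,0]
    - [0,0,0]
  claw: [0.8,0.7,0.6,0.5,0.4,0.4,0.4,0.4,0.4,0.4]

```text
time_s: 32.5
position: [0.4566, 0.0339, 0.1213]
orientation: [-0.0, 0.141, 0.99, -0.0]
wrist_force: [0.9, -0.1, -0.1]
finger_gap: 0.599
grip_force: 0.0
```

Emit:
jog_arm:
  dr:
    - [0,0,0]
    - [0,0,0]
    - [0,0,0]
    - [0,0,0]
    - [0,0,0]
    - [0,0,0]
    - [0,0,0]
    - [0,0,0]
    - [0,0,0]
    - [0,0,0]
  slide:
    - [0,0,-0.05]
    - [0,0,-0.15]
    - [0,0,-0.25]
    - [0,0,-0.35]
    - [0,0,-0.4]
    - [0,0,-0.4]
    - [0,0,-0.4]
    - [0,0,-0.4]
    - [0,0,-0.4]
    - [0,0,-0.4]
  claw: [0.4,0.4,0.4,0.4,0.4,0.4,0.4,0.4,0.4,0.4]

```text
time_s: 33.5
position: [0.4563, 0.0338, 0.2007]
orientation: [-0.001, 0.141, 0.99, -0.0]
wrist_force: [0.6, 0.3, -1.3]
finger_gap: 0.596
grip_force: 0.0
```

Run:
```python
from m import *
s=bot.sense(); print(s["position"].round(4),s["wrist_force"].round(2))
im=snap("scene","s8"); print(tilt(im))
# weights-pan corner & bottle-pan corner row shift vs start, by template matching
a=cv2.imread("pics/scene0.png")
def shift(im,u,v,r=8):
    t=a[v-r:v+r,u-r:u+r]; R=cv2.resize(im[v-r-5:v+r+22 if u<350 else v+r+5, u-r-4:u+r+4] if u<350 else im[v-r-22:v+r+5,u-r-4:u+r+4],None,fx=6,fy=6,interpolation=cv2.INTER_CUBIC)
    m=cv2.matchTemplate(R,cv2.resize(t,None,fx=6,fy=6,interpolation=cv2.INTER_CUBIC),cv2.TM_CCOEFF_NORMED); _,s,_,l=cv2.minMaxLoc(m)
    return round(s,2),l[0]/6-4,l[1]/6-(5 if u<350 else 22)
for n in ("s3_full","s5_full","s8_full"):
    i=cv2.imread(f"pics/{n}.png"); print(n,[shift(i,*p) for p in ((301,227),(417,268),(395,289),(394,250))])
b=[proj("scene",bottle(t))[0,1] for t in (.16,0)]; w=[proj("scene",O-ey*.12*np.cos(t)+[0,0,.101+.12*np.sin(t)])[0,1] for t in (.16,0)]; print("px to level: bottle",b[1]-b[0],"pan",w[1]-w[0])
```

```text
[0.4563 0.0338 0.2007] [ 0.65  0.3  -1.3 ]
(np.float64(-0.003929790998817111), array([ 1.60142471, -8.0577809 , 23.        ]))
s3_full [(0.95, 0.0, 0.33333333333333304), (0.97, 0.0, 0.0), (1.0, 0.0, 0.0), (0.7, 4.0, 1.1666666666666679)]
s5_full [(0.93, -0.3333333333333335, 5.666666666666666), (0.97, 1.5, -5.0), (0.89, -4.0, 1.6666666666666679), (0.99, 1.333333333333333, -5.833333333333332)]
s8_full [(0.92, -0.16666666666666652, 7.833333333333334), (0.99, 1.833333333333333, -7.5), (0.9, -4.0, 1.3333333333333321), (0.99, 1.666666666666667, -8.333333333333334)]
px to level: bottle -7.854216469702067 pan 7.23287989016643
```

Run:
```python
from m import *
g=lambda i:cv2.cvtColor(np.clip(i,0,255).astype(np.uint8),cv2.COLOR_BGR2GRAY).astype(np.float32)
a=g(cv2.imread("pics/scene0.png").astype(np.float32)); n=g(np.mean([optics.snapshot("scene")[:,:,::-1].astype(np.float32) for _ in range(4)],0))
def ecc(x0,x1,y0,y1,dy):
    W=np.array([[1,0,x0+1],[0,1,y0+dy]],np.float32)
    c,W=cv2.findTransformECC(a[y0:y1,x0:x1].copy(),n,W,cv2.MOTION_TRANSLATION,(3,200,1e-6),None,3); return round(c,3),W[0,2]-x0,W[1,2]-y0
for nm,b,P in (("bottle",(384,408,243,270,-8),bottle),("bottle pan corner",(402,419,262,276,-8),lambda t:bottle(t,0)),("pan corner",(294,312,222,231,8),lambda t:O-ey*.12*np.cos(t)+[0,0,.101+.12*np.sin(t)])):
    e=ecc(*b); ths=np.linspace(-.1,.16,80); vs=np.array([proj("scene",P(t))[0,1] for t in ths])-proj("scene",P(.16))[0,1]
    o=np.argsort(vs); print(nm,e,np.interp(e[2],vs[o],ths[o]))
```

```text
bottle (0.986, np.float32(1.7033997), np.float32(-7.904251)) -0.0009667840590865857
bottle pan corner (0.996, np.float32(1.6981812), np.float32(-7.528534)) -0.0016854920321770404
pan corner (0.948, np.float32(-0.22866821), np.float32(7.7553253)) -0.011226998575970688
```

The tilt is about -0.004 rad, well inside the 0.02 limit, and the arm is clear. Handing in.

```bash
python3 -c "
from station import bot
print(bot.hand_in())"
```

```text
the job is handed in; nothing more can be done
None
```

I handed in the job after about 34 s of robot time: both ring weights sit stacked on the post, the rider was moved out 24 mm, and the beam measures about 0.004 rad from level (limit 0.02); the hand-in returned no verdict.

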